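# Zero the large spring tester in the clock workshop

## Task

Two spring testers with white dials stand on the clock repair bench. Before the next mainspring is tested, turn the knob of the larger one until its pointer reads zero, pointing at the single long thick mark of its dial, and let go. Leave the smaller tester as it is.

Things in the scene. Friction and masses are not known exactly. Their poses are not given: they have to be found in the camera images.
- large_head (a joint): angle (rad) of the larger tester's pointer from zero: 0 on the zero mark, positive when counter-clockwise of it seen from above. Starts at 0.6 to 1.4, so turn clockwise. No detent, spring or stop at zero (stops at -1.5, 2.6); stays where left (friction 0.07 N m). Pointer: thin dark needle 65 mm long from the axis, 4 to 7 mm above the dial, turns with the knob
- large_grip (a point): on the vertical axis of the larger tester's black knob, at grip height, 83 mm above the bench. Upright bar 44 mm long, 14 mm thick, top 50 mm above the dial, on a collar 37 mm wide, 9 mm high. Axes turn with the knob: z up, x along the 44 mm length, -x is where the pointer points; grip from above across the 14 mm (along y)
- large_zero (a point): zero mark on the larger tester's dial, 65 mm from the knob's axis: the one long thick black radial line (22 x 10 mm) among short thin ticks every 15 degrees. Tester: fixed grey housing 176 x 176 mm, 45 mm high, brass-rimmed white dial 150 mm in diameter on top, 49 mm above the bench. At zero the pointer's tip is just above this point
- small_tip (a point): pointer tip of the smaller tester, not to be turned: same look, housing 120 x 120 mm, 38 mm high, dial 98 mm in diameter, knob top 92 mm above the bench, knob axis 39 mm from this tip. The two knobs stand 350 mm or more apart; either may be on the left

How it is judged:
At the end, for the whole second after the job is handed in: The larger tester's pointer stands still within 0.2 rad (about 11 degrees) of its zero mark, and the knob is released (value of joint large_head between -0.2 and 0.2 rad and velocity of joint large_head between -0.05 and 0.05 rad/s); the robot touches nothing.
It fails at once if the smaller tester's pointer is turned by more than about 20 degrees (tip moved 14 mm) (distance of small_tip from where it was at the start of the episode above 0.014 m).
It also fails if it takes over 32 s, if anything falls off the work surface, if the arm or the gripper's body presses on something with over 40 N, if the wrist force passes 120 N, or if a joint passes its speed limit or range.

## Robot

A 6-joint arm with a two-finger parallel gripper is mounted at the origin on the work surface. World frame = base frame: x ahead of the robot, y to its left, z up, the work surface at z = 0. Lengths are in m, angles in rad, forces in N, time in s.
With the tool pointing down it reaches from about 0.275 to 0.875 m from the base axis. Payload 12.5 kg.
Tool frame: the origin (TCP) lies at the very end of the fingers, on their centre line; the grasp point (between the pads) lies 19 mm behind it; x points along the fingers, y is the direction in which the jaws open and shut, and the axes are right-handed (so a half turn about x gives the same grasp; the last joint's range is limited). The gripper opens to 85 mm and grips with 20 to 120 N. Pads are 22 mm wide; open, the fingers measure 114 mm over their backs; the gripper's body (76 mm by 85 mm) begins 54 mm behind the grasp point. The pads swing forward as they close: fully open they stand 13 mm farther back than shut.
Start: joints at [-1.38, 0.351, 1.652, -0, 1.139, -0.085], TCP at [0.15, -0.529, 0.231] pointing down, gripper open.
Joint ranges: [-2.75, 2.75], [-0.79, 2.1], [0.01, 2.65], [-1.57, 4.71], [0.07, 3.14], [-2.87, 2.87]. Speed limits (rad/s): [2.22, 2.22, 2.79, 3.14, 3.14, 3.14].

## Interface

Orientations are given as a 3x3 rotation matrix whose columns are the frame's x, y, z axes.
In Python, from bench import manip gives the robot as it stands. Calls block until the motion is done:
- manip.move_ptp(position, orientation): joint-space move of the TCP to a pose.
- manip.move_l(position, attitude=None, max_speed=0.15): straight line of the TCP; attitude=None keeps the orientation; max_speed is the mean speed in m/s.
- manip.move_j(angles): joint-space move.
- manip.set_gripper(opening, effort=None): opening from 0.0 (shut) to 1.0 (fully open); effort is the grip in N (None keeps the last); returns when the fingers have stopped.
- manip.dwell(seconds).
- manip.inverse_kinematics(position, orientation): joint angles nearest the present ones, or None.
- manip.grab_frame(name): name is "side" or "top"; returns (picture, depth): 420x560x3 uint8, red, green, blue; 420x560 float32, m along the optical axis (not along the pixel's ray), 0 where there is no reading.
- manip.get_calibration(name): a dict with "camera_matrix" (3x3 intrinsics, pixels), "k1" (the pictures are not rectified: a ray, as slopes to the right and down, at radius r is drawn at 1 + k1 r^2 times it, then the intrinsics apply), "R" (3x3) and "t" (3): a world point X has camera coordinates R X + t. Camera axes: x right, y down, z forward; pixel columns grow to the right and rows downward; lengths in m; the calibration is good to about 2 mm. A picture is of the moment at which its call begins. get_calibration takes no time and is no camera call.
A pose or a line that the arm cannot do raises manip.Unreachable and nothing moves.
- manip.sign_off(): hands the job in, once; it reports no verdict.
Trained networks look in the newest picture that a camera, given by its name, has taken for a name from the list of things; names that differ only in an ending like _2 or _b are one class to them, and where a whole thing is asked for, a point or a joint stands for the part that bears it (a point fixed in the world has none). Each returns a list of dicts, best first, with "confidence" (0 to 1); they miss things now and then, are a little off and sometimes report something else, mostly with a low value. They report only what shows in the picture. A call takes as long as a camera call.
- manip.look_for(camera, name): "at" ([x, y, z] in m, in world coordinates, good to about 4 mm: the middle of the surface that is visible of it).
Readings, each from a call of its own:
- manip.current_time(): time.
- manip.current_qpos(): joint angles.
- manip.current_joint_vel(): joint speeds.
- manip.current_joint_torque(): joint torques, N m.
- manip.current_ee_pos(): TCP position.
- manip.current_tcp_rot(): TCP orientation.
- manip.current_force(): force on the tool from outside, world axes, zero at the start.
- manip.current_ft_torque(): the same for the moment, N m.
- manip.current_grip_width(): opening from 0.0 (shut) to 1.0 (fully open).
Only numpy, scipy, OpenCV 4.12 (cv2) and the standard library are available. Lean on these libraries where they do the work, as an engineer would, in place of code of your own. Each camera call takes 0.05 s, during which the arm holds its last target.

## Working session

There is one attempt and no reset: what is moved stays moved. The work goes in short steps, each a Python script; the robot and the scene stay as the last script left them, time stands still between calls to the robot, and variables do not carry over. Pictures are saved under pics/ and viewed, and the job is handed in when it is done.

```bash
ls; mkdir -p pics; python3 - <<'E'
from bench import manip
import cv2
for c in ["top","side"]:
    p,d=manip.grab_frame(c); cv2.imwrite(f"pics/{c}0.png",p[:,:,::-1])
    for n in ["large_head","large_grip","large_zero","small_tip"]:
        try: print(c,n,[([round(v,4) for v in r["at"]],round(r["confidence"],2)) for r in manip.look_for(c,n)][:3])
        except Exception as e: print(n,e)
    print({k:v for k,v in manip.get_calibration(c).items()})
print(manip.current_time(),manip.current_tcp_rot())
E
```

```text
pics
top large_head []
top large_grip [([0.5885, -0.2222, 0.085], 0.83)]
top large_zero [([0.5883, -0.2111, 0.0446], 0.96)]
top small_tip [([0.5507, 0.2141, 0.0907], 0.74)]
{'camera_matrix': array([[494.62005774,   0.        , 272.22994254],
       [  0.        , 494.62005774, 208.66827194],
       [  0.        ,   0.        ,   1.        ]]), 'k1': -0.03375427341688266, 'R': array([[ 0.01050712, -0.99957284,  0.02727152],
       [-0.9972133 , -0.012489  , -0.07355044],
       [ 0.07385961, -0.02642272, -0.99691855]]), 't': array([-0.04040421,  0.54623703,  0.95376966])}
side large_head [([0.5911, -0.2039, 0.0779], 0.7)]
side large_grip [([0.586, -0.2062, 0.0721], 0.73)]
side large_zero [([0.5868, -0.1789, 0.0449], 0.84)]
side small_tip [([0.552, 0.2271, 0.0749], 0.81)]
{'camera_matrix': array([[459.69660847,   0.        , 286.61552947],
       [  0.        , 459.69660847, 205.82922388],
       [  0.        ,   0.        ,   1.        ]]), 'k1': -0.09784362767327888, 'R': array([[-0.99830152, -0.05822905, -0.00185822],
       [-0.03399636,  0.60815612, -0.79308914],
       [ 0.04731092, -0.79167892, -0.60910275]]), 't': array([0.54004009, 0.11883701, 0.88222642])}
0.5 [[-1.48598724e-05  2.72317979e-01 -9.62207315e-01]
 [ 3.83999947e-05 -9.62207315e-01 -2.72317980e-01]
 [-9.99999999e-01 -4.09953662e-05  3.84126892e-06]]
```

View pics/top0.png

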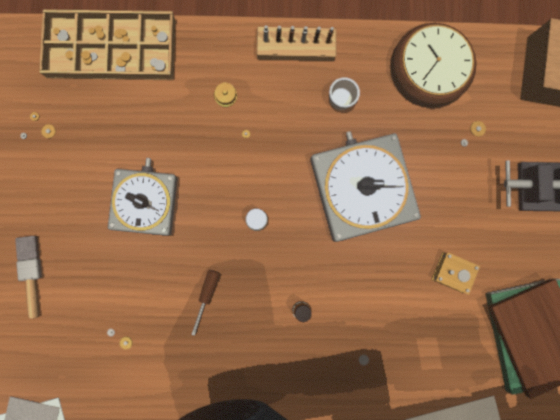

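View pics/side0.png

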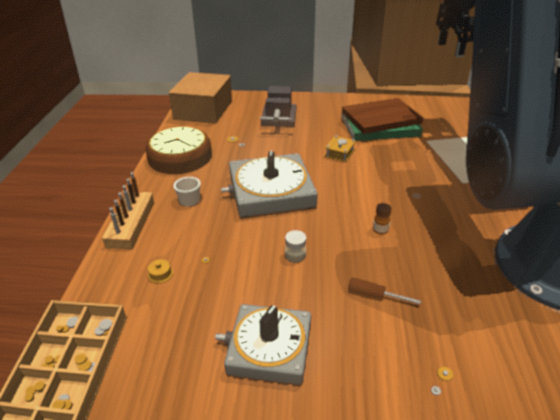

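The top view shows the larger tester at about (367,186), its zero mark near (376,217) and its needle pointing right toward (405,186). The smaller tester is at (142,201). Next I'll make a metric rectified view of the large dial plane.

```bash
cat > h.py <<'E'
import numpy as np,cv2
from bench import manip
def proj(c,X):
    k=manip.get_calibration(c);X=np.atleast_2d(X).astype(float)
    p=X@k["R"].T+k["t"];s=p[:,:2]/p[:,2:];r2=(s**2).sum(1,keepdims=True)
    s=s*(1+k["k1"]*r2);K=k["camera_matrix"]
    return s*[K[0,0],K[1,1]]+K[:2,2]
def ortho(img,c,cx,cy,z,half=0.11,n=560):
    # up = +x, left = +y
    j,i=np.meshgrid(np.arange(n),np.arange(n))
    x=cx+half-(i+.5)*2*half/n; y=cy+half-(j+.5)*2*half/n
    m=proj(c,np.c_[x.ravel(),y.ravel(),np.full(n*n,z)]).reshape(n,n,2).astype(np.float32)
    return cv2.remap(img,m[...,0],m[...,1],cv2.INTER_CUBIC)
E
python3 - <<'E'
from h import *
for c in["top"]:
    im=cv2.imread(f"pics/{c}0.png"); o=ortho(im,c,.588,-.222,.049); cv2.imwrite("pics/o_top.png",o)
    # brass rim fit
    h=cv2.cvtColor(o,cv2.COLOR_BGR2HSV); white=((h[...,1]<60)&(h[...,2]>150)).astype(np.uint8)
    cs,_=cv2.findContours(white,cv2.RETR_EXTERNAL,cv2.CHAIN_APPROX_NONE);k=max(cs,key=cv2.contourArea)
    e=cv2.fitEllipse(cv2.convexHull(k));print(e); s=.22/560
    print("centre",.588+.11-(e[0][1]+.5)*s,-.222+.11-(e[0][0]+.5)*s,"diam",np.array(e[1])*s)
E
```

```text
((262.4329833984375, 272.2578125), (383.11761474609375, 384.1711730957031), 65.34251403808594)
centre 0.5908451450892857 -0.21529510062081475 diam [0.15051049 0.15092439]
```

View pics/o_top.png

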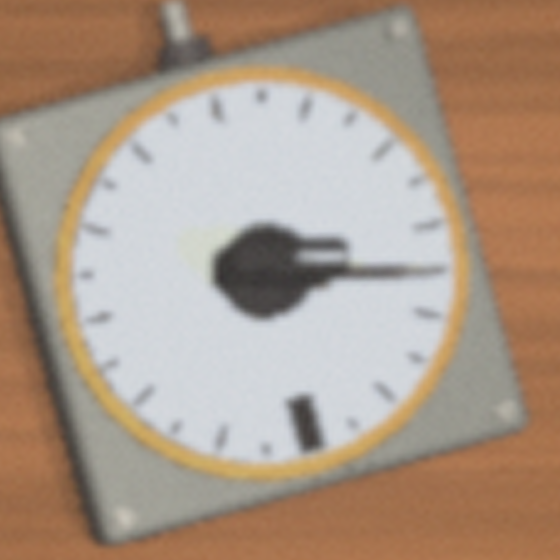

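The dial centre fit gives (0.591, -0.215) with a diameter of 0.1507 m, against 0.150 given. In the rectified picture the zero mark is at (306,424) and the needle tip at (444,269), with the centre at (262,272). That puts the head at about +75° (1.31 rad), inside the stated range.

```bash
cat >> h.py <<'E'
C=np.array([.5908,-.2153])
def rot(yaw): # jaw axis at yaw in world, pointing down
    x=np.array([0,0,-1.]);y=np.array([np.cos(yaw),np.sin(yaw),0]);return np.c_[x,y,np.cross(x,y)]
E
python3 - <<'E'
from h import *
px=lambda u,v:np.array([.588+.11-(v+.5)*.22/560,-.222+.11-(u+.5)*.22/560])
a=lambda p:np.degrees(np.arctan2(*(p-C)[::-1]))
az,an=a(px(306,424)),a(px(444,269));print(az,an,np.radians(an-az))
for f in (0,180):
  for d in (an+90+f,az+90+f):
    for z in(.16,.064):
      q=manip.inverse_kinematics([*C,z],rot(np.radians(d)));print(d,z,None if q is None else np.round(q,3))
E
```

```text
-163.9734236053908 -88.93574235369623 1.30965460090409
1.0642576463037727 0.16 [-0.423  0.567  1.501 -0.     1.073 -0.442]
1.0642576463037727 0.064 [-0.423  0.691  1.554 -0.     0.896 -0.442]
-73.97342360539079 0.16 [-0.423  0.567  1.501 -0.     1.073  0.868]
-73.97342360539079 0.064 [-0.423  0.691  1.554 -0.     0.896  0.868]
181.06425764630376 0.16 [-0.423  0.567  1.501 -0.     1.073  2.7  ]
181.06425764630376 0.064 [-0.423  0.691  1.554 -0.     0.896  2.7  ]
106.02657639460921 0.16 [-0.423  0.567  1.501 -0.     1.073 -2.274]
106.02657639460921 0.064 [-0.423  0.691  1.554 -0.     0.896 -2.274]
```

```bash
python3 - <<'E'
from h import *
R=rot(np.radians(1.06))
manip.set_gripper(1.0)
manip.move_ptp([*C,.17],R)
manip.move_l([*C,.066],max_speed=.08)
print(manip.current_time(),manip.current_ee_pos(),manip.current_force())
manip.set_gripper(0.0,40)
print("w",manip.current_grip_width(),manip.current_force(),manip.current_time())
p,_=manip.grab_frame("side");cv2.imwrite("pics/s1.png",p[:,:,::-1])
E
```

```text
4.1333 [ 0.59109194 -0.21542856  0.06655909] [-0.68088297  0.57937178 -0.05590837]
w 0.15845675890550145 [-4.15240804 -0.44838256  3.90731979] 4.7833
```

View pics/s1.png

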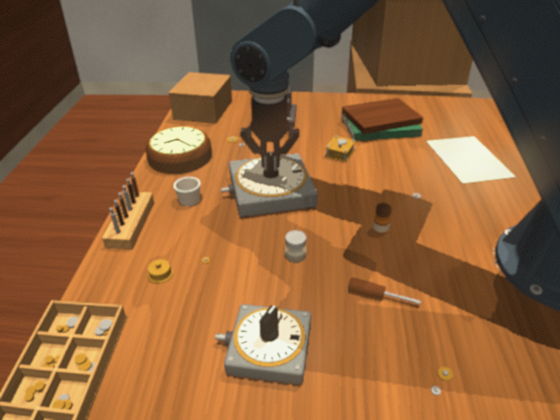

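The side view shows the fingers closed on the knob at about (270,165). The grip width is 0.158 × 85 = 13.5 mm, which matches the 14 mm bar. Next I turn only the last joint, in small steps.

```bash
python3 - <<'E'
from h import *
q=np.array(manip.current_qpos());print(q.round(3))
for i in range(1,4):
    t=q.copy();t[5]+=1.31*i/3
    manip.move_j(t);print(manip.current_qpos()[5],np.round(manip.current_force(),1),np.round(manip.current_ft_torque(),2),manip.current_grip_width())
manip.dwell(.2)
manip.set_gripper(1.0); manip.move_l([*C,.17],max_speed=.1)
manip.move_ptp([.42,-.40,.25],np.array(manip.current_tcp_rot()))
print(manip.current_time())
p,_=manip.grab_frame("top");cv2.imwrite("pics/t2.png",p[:,:,::-1])
cv2.imwrite("pics/o2.png",ortho(p[:,:,::-1].copy(),"top",.588,-.222,.049))
p,_=manip.grab_frame("side");cv2.imwrite("pics/s2.png",p[:,:,::-1])
E
```

```text
[-0.424  0.688  1.554 -0.     0.9   -0.442]
-0.00868791149696223 [ 2.1 -1.  -0.3] [-0.08 -0.35 -0.05] 0.15871054841797758
0.4288116309117972 [ 5.1 -2.8 -3.6] [-0.45 -0.85 -0.04] 0.15974700043291554
0.8654981069448302 [ 6.6 -6.3 -4.3] [-0.9  -1.06 -0.09] 0.1599890918599676
9.45
```

View pics/o2.png

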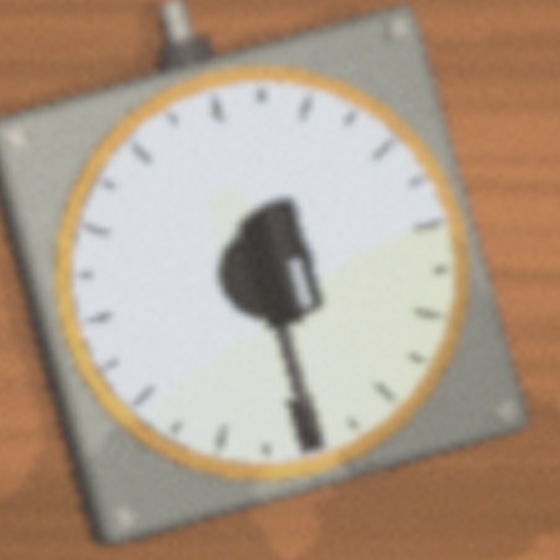

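View pics/s2.png

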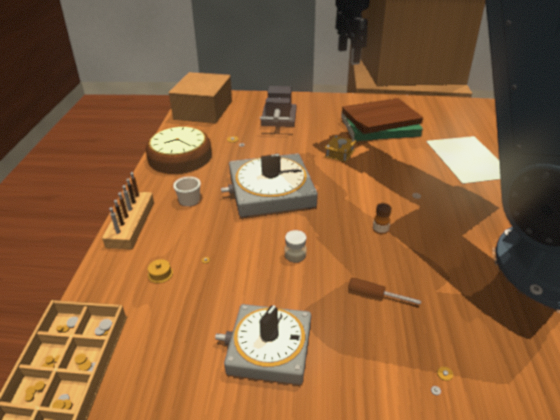

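The needle now runs from about (280,325) to (300,400) in the rectified view, straight into the zero mark at (306,424). In the side view the arm is clear at (350,30) and the smaller tester looks unchanged.

```bash
python3 - <<'E'
from bench import manip
print(manip.current_force(),manip.current_time()); manip.sign_off()
E
```

```text
[ 0.27206514 -0.03549898 -0.15064903] 9.55
the job is handed in; nothing more can be done
```

I turned the larger tester's knob (the right-hand tester in the top camera view) about 75° clockwise, let go, moved the arm away and handed the job in at about 9.6 s.

- **Pointer:** the last top picture shows the needle on the zero mark, within a few degrees by eye. I didn't compute a final angle.
- **Smaller tester:** the arm never went near it, and it looks unchanged in the side picture. I didn't measure its pointer tip again.
- **Arm:** it stands clear of everything, with wrist force about 0.3 N. The highest wrist force I read was about 10 N, during the turn.
- **Disagreement:** the networks' positions for the zero mark (32–52 mm off) and the large knob (up to about 10 mm off) didn't match the pictures. I used a circle fitted to the dial for the knob's axis, and read the needle and zero mark off the rectified picture. The grip width then matched the bar at about 13.5 mm.

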